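# Empty the spent razor heads through the disposal box's flap

### The job

Empty the shallow steel dish with the two spent razor heads into the white blade-disposal box: press the box's sprung flap down with the dish's rim and tip both razor heads through. Then draw the dish out so that the flap closes, and stand it upright on the counter again.

Things in the scene. Friction and masses are not known exactly. Their poses are not given: they have to be found in the camera images.
- cup_lug (a point): Shallow steel dish, loose, 120 g, at the centre of its grip lug: an upright plate 12 mm thick (y), 34 long (x), 34 high. Axes of the dish: z up, x from its middle to the lug (away from the robot, turned -0.05 to 0.6 rad). From here its middle is at x -88 mm, underside z -46, pouring lip (rim opposite the lug) x -138, z -14. Foot 48 across, rim 100, height 32, wall 3, sloping 39 deg, slippery.
- bin_port (a point): White blade-disposal box, fixed, 160 (x) by 170 mm; centre of its shut flap's top face, 112 mm above the counter. Box axes: z up, x away from the robot (turned -0.55 to 0.05 rad). Flap: dark steel plate 100 (x) by 120 mm, hinged at its +x edge (x +50, z -2); the free edge (x -50) swings down. A collar round it, 104 by 124 inside, stands 16 mm above this point. Box floor at z -107.
- flap (a joint): Angle of the box's flap: 0 is shut (level), growing to 1.1 rad as its free edge is pressed down. A weak spring holds it shut against the weight of the razor heads and shuts it again: about 2 N at 60 mm from the hinge opens it to 0.6 rad.
- blade_a_mid (a point): One spent razor head, at its centre: a black block 28 x 12 x 8 mm with two thin steel strips, 12 g, loose on the floor of the shallow dish (friction about 0.2: it slides out once the dish is tipped 65 to 80 degrees). The other dish with a lug, deeper (68 mm) and empty, is not wanted; either one may be on the left.
- blade_b_mid (a point): The other spent razor head, alike, at its centre.

How it is judged:
On the way:
1. the dish presses the flap open (at least 0.25 rad) (value of joint flap above 0.25 rad and contact force between cup and flap above 0.1 N), for 0.2 s.
At the end, for the whole second after the job is handed in: Both razor heads are inside the box, at least 40 mm below the shut flap; the flap is shut (under 0.08 rad); the shallow dish stands at rest on the counter, upright within 10 degrees (lug centre 36 to 56 mm above the counter) (z of blade_a_mid in the frame of bin_port between -0.12 and -0.04 m and x of blade_a_mid in the frame of bin_port between -0.08 and 0.08 m and y of blade_a_mid in the frame of bin_port between -0.085 and 0.085 m and z of blade_b_mid in the frame of bin_port between -0.12 and -0.04 m and x of blade_b_mid in the frame of bin_port between -0.08 and 0.08 m and y of blade_b_mid in the frame of bin_port between -0.085 and 0.085 m and value of joint flap below 0.08 rad and angle between cup_lug's own z axis and vertical below 0.17 rad and height (world z) of cup_lug between 0.036 and 0.056 m and linear speed of cup below 0.02 m/s); the robot touches nothing.
It also fails if it takes over 67 s, if anything falls off the work surface, if the arm or the gripper's body presses on something with over 40 N, if the wrist force passes 120 N, or if a joint passes its speed limit or range.

### The arm

A 6-joint arm with a two-finger parallel gripper is mounted at the origin on the work surface. World frame = base frame: x ahead of the robot, y to its left, z up, the work surface at z = 0. Lengths are in m, angles in rad, forces in N, time in s.
With the tool pointing down it reaches from about 0.4 to 0.925 m from the base axis. Payload 3.4 kg.
Tool frame: the origin (TCP) lies on the mounting face of the last link; the fingertips stand 173 mm ahead of it and the grasp point (between the pads) lies 155 mm ahead of it; z points along the fingers, y is the direction in which the jaws open and shut (so a half turn about z gives the same grasp; the last joint's range is limited). The gripper opens to 85 mm and grips with 20 to 120 N. Pads are 22 mm wide; open, the fingers measure 114 mm over their backs; the gripper's body (76 mm by 85 mm) begins 54 mm behind the grasp point. The pads swing forward as they close: fully open they stand 13 mm farther back than shut.
Start: joints at [1.175, 0.307, 1.506, -0, 1.328, -0.073], TCP at [0.182, 0.545, 0.405] pointing down, gripper open.
Joint ranges: [-3.12, 3.12], [-1.05, 2.28], [0.14, 2.33], [-1.42, 4.57], [0.1, 2.73], [-2.68, 2.68]. Speed limits (rad/s): [2.57, 2.57, 3.14, 3.14, 3.14, 3.14].

### API

Orientations are given as a unit quaternion [x, y, z, w].
In Python, from station import ctrl gives the robot as it stands.
- The arm moves only by the tool jog_arm, never from a script. Its argument "plan" is a list that holds one entry, the list of rows, each a list of 6 numbers: the shift along the tool's x, y, z in cm, then the turn, a rotation vector about the tool's x, y, z in rad. In form: [[[tx, ty, tz, rx, ry, rz], ...]]. A call has exactly 5 rows; each row shifts and turns the commanded pose from where the row before left it, along the tool's axes as they then stand; what a row does not reach is not made up. A row lasts 1/10 s, in which the tool goes at most 50 mm and 8.59 degrees, less where a joint would pass 70% of its speed; a pose out of reach is approached as far as the arm can. A call with a gripper value outside its range is refused whole. "fingers" is the opening, from 0 (shut) to 1 (fully open), set as the call begins (left out, the last holds). The fingers move at their own pace and stop on an object; "force" is the grip in N (left out, the last holds). Time passes only in rows, so rows that do not move let the fingers close, or fill a call up. It gives the time, the measured TCP pose, the force and the opening at its end, in the units of the state.
- ctrl.sense(): the state, without advancing time (a new reading comes with each control period).
- ctrl.camera(name): name is "scene" or "side" or "wrist"; returns the picture (480x640x3 uint8, red, green, blue); there is no depth.
- ctrl.calibration(name): a dict with "fx", "fy", "cx", "cy" (pixels), "world_from_camera" (4x4, takes a point from camera to world coordinates); the wrist camera has in their place "tool_from_camera" (4x4, takes a point from camera to tool coordinates, whose origin is the TCP and whose axes are the flange's). Camera axes: x right, y down, z forward; pixel columns grow to the right and rows downward; lengths in m; the calibration is good to about 2 mm. A picture is of the moment at which its call begins: read the wrist's pose just before it. calibration takes no time and is no camera call.
- ctrl.sign_off(): hands the job in, once; it reports no verdict.
The state is a dict: "time_s": time; "q": joint angles; "qd": joint speeds; "tau": joint torques, N m; "tcp_pos": TCP position; "ee_rot": TCP orientation; "contact_force": force on the tool from outside, world axes, zero at the start; "ft_torque": the same for the moment, N m; "gripper_width": finger opening in m.
Only numpy, scipy, OpenCV 4.12 (cv2) and the standard library are available. Lean on these libraries where they do the work, as an engineer would, in place of code of your own. Each camera call takes 0.05 s, during which the arm holds its last target.

## Working session

There is one attempt and no reset: what is moved stays moved. The work goes in short steps, Python scripts to look and compute and a tool call to move; the robot and the scene stay as the last step left them, time stands still between calls to the robot, and variables do not carry over. Pictures are saved under pics/ and viewed, and the job is handed in when it is done.

Besides the shell and the picture viewer there is one more tool, called after "Request:" as name(argument=value, ...) on one line, values as JSON. jog_arm: Moves the arm, as the interface text tells. Its arguments: {"type":"object","properties":{"plan":{"type":"array","items":{"type":"array","items":{"type":"array","items":{"type":"number"}}}},"fingers":{"type":"number"},"force":{"type":"number"}},"required":["plan"]}

```bash
ls; mkdir -p pics
python3 - <<'E'
from station import ctrl
import cv2
s=ctrl.sense(); print(s)
for n in ["scene","side","wrist"]:
    im=ctrl.camera(n); cv2.imwrite(f"pics/{n}0.png",im[:,:,::-1]); print(n,ctrl.calibration(n))
E
```

```text
pics
{'time_s': 0.0, 'q': array([ 1.17451769e+00,  3.07570206e-01,  1.50768195e+00,  3.14690077e-05,
        1.32836464e+00, -7.35103283e-02]), 'qd': array([ 0.00130235,  0.00070727,  0.00196241, -0.00077845,  0.00048621,
       -0.00057141]), 'tau': array([-2.09598070e-04, -4.57552850e+01, -2.51919991e+01, -2.09606815e-04,
        1.33821100e-02,  3.10814521e-06]), 'tcp_pos': array([0.18227765, 0.54498542, 0.40377903]), 'ee_rot': array([ 1.60688190e-01,  9.87004702e-01, -9.80728907e-04, -2.50402072e-04]), 'contact_force': array([ 0.44018976,  0.09699678, -0.84268526]), 'ft_torque': array([-0.01135991, -0.00479442, -0.067813  ]), 'gripper_width': 0.08537919271353304}
scene {'fx': 531.7630798596385, 'fy': 531.7630798596385, 'cx': 325.8078570944175, 'cy': 237.98247356148514, 'world_from_camera': array([[ 0.84601942,  0.40950123, -0.34140868,  0.83589269],
       [ 0.53291977, -0.66842544,  0.51884867, -0.35599841],
       [-0.01573708, -0.62089949, -0.7837322 ,  0.74623793],
       [ 0.        ,  0.        ,  0.        ,  1.        ]])}
side {'fx': 573.2758790735246, 'fy': 573.2758790735246, 'cx': 312.5507245748117, 'cy': 243.33773405500978, 'world_from_camera': array([[-0.9993324 , -0.03368404,  0.01414713,  0.51849337],
       [-0.03302832,  0.66742625, -0.74394309,  0.844276  ],
       [ 0.01561684, -0.74391369, -0.66809321,  0.76817792],
       [ 0.        ,  0.        ,  0.        ,  1.        ]])}
wrist {'fx': 368.0353130450688, 'fy': 368.0353130450688, 'cx': 313.70448381850883, 'cy': 235.36291915483673, 'tool_from_camera': array([[ 2.19703007e-04, -9.55561611e-01, -2.94791384e-01,
         7.59649043e-02],
       [ 9.99999871e-01,  3.44852225e-04, -3.72550132e-04,
         5.84156870e-05],
       [ 4.57654069e-04, -2.94791264e-01,  9.55561563e-01,
         2.98216723e-02],
       [ 0.00000000e+00,  0.00000000e+00,  0.00000000e+00,
         1.00000000e+00]])}
```

View pics/scene0.png

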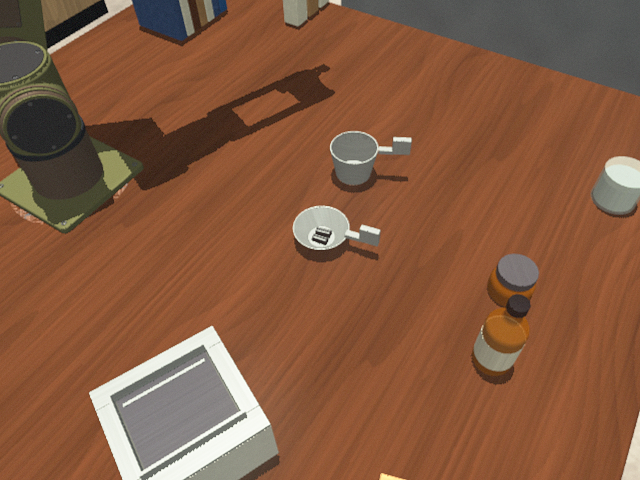

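View pics/side0.png

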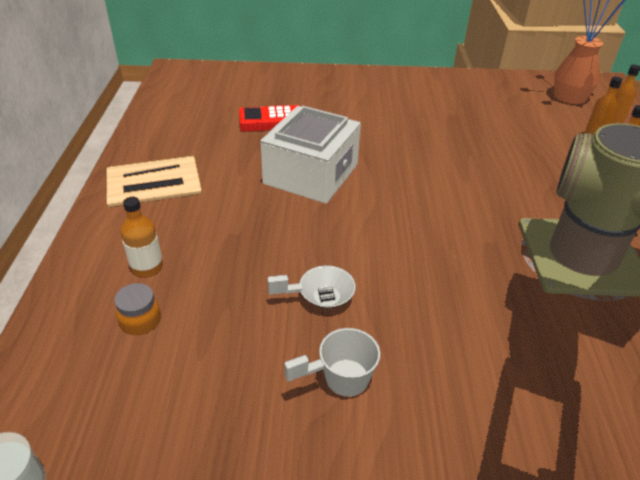

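View pics/wrist0.png

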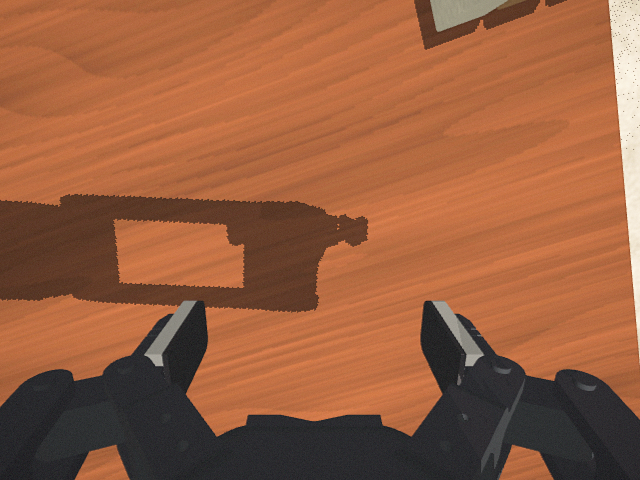

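The shallow dish (with two black heads) is at scene ~(321,230) with its lug at (370,236). The deep cup is at (354,155), and the box's flap is around (178,405). I'll enlarge these.

Run:
```python
import cv2
a=cv2.imread("pics/scene0.png"); b=cv2.imread("pics/side0.png")
cv2.imwrite("pics/c1.png",cv2.resize(a[195:270,280:390],None,fx=7,fy=7,interpolation=cv2.INTER_CUBIC))
cv2.imwrite("pics/c2.png",cv2.resize(b[260:320,260:365],None,fx=7,fy=7,interpolation=cv2.INTER_CUBIC))
cv2.imwrite("pics/c3.png",cv2.resize(a[320:480,80:285],None,fx=3.7,fy=3.7,interpolation=cv2.INTER_CUBIC))
cv2.imwrite("pics/c4.png",cv2.resize(b[100:210,255:370],None,fx=5.4,fy=5.4,interpolation=cv2.INTER_CUBIC))
```

```text
(no output)
```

View pics/c1.png

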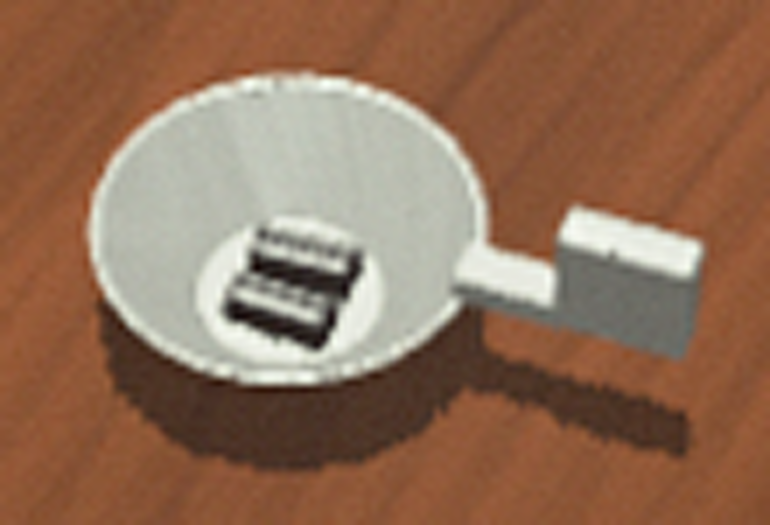

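View pics/c2.png

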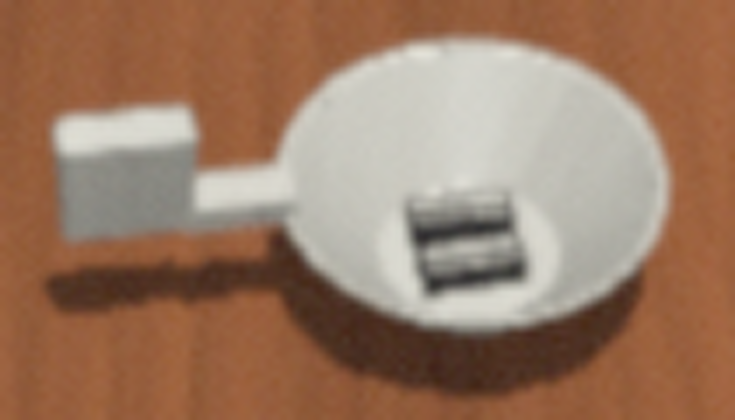

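View pics/c3.png

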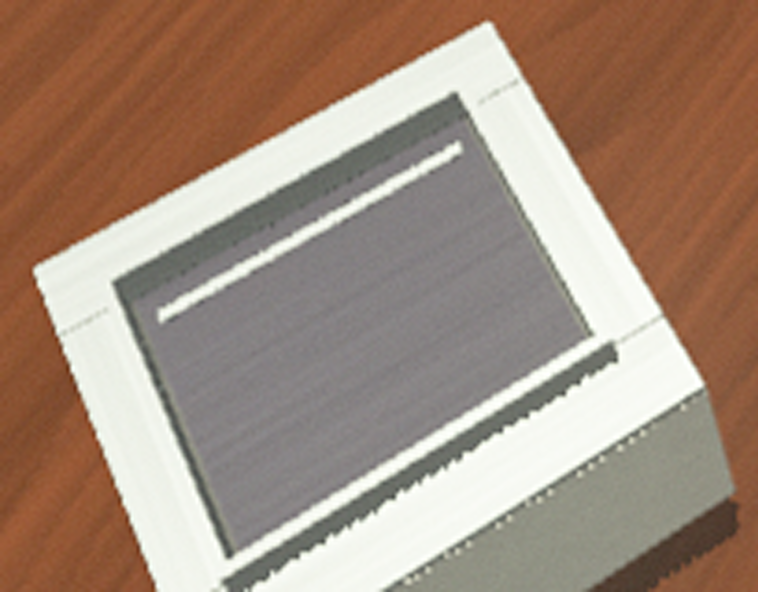

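View pics/c4.png

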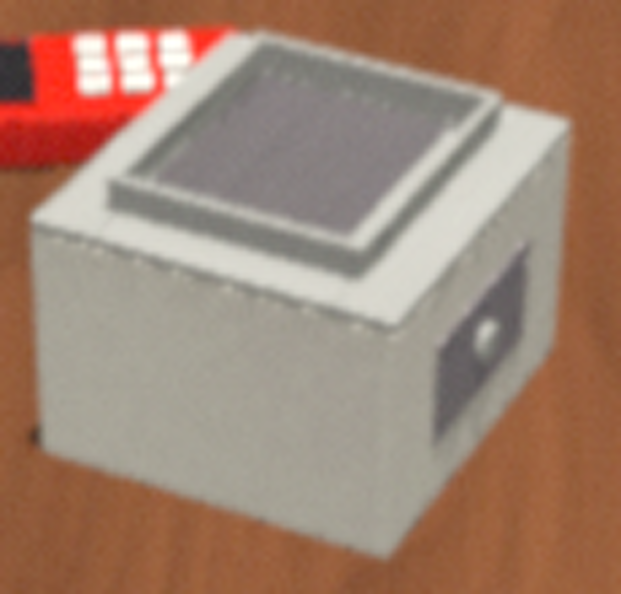

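```bash
cat > h.py <<'E'
import numpy as np
from station import ctrl
def ray(n,px,T=None):
    c=ctrl.calibration(n); M=c["world_from_camera"] if T is None else T
    d=M[:3,:3]@np.array([(px[0]-c["cx"])/c["fx"],(px[1]-c["cy"])/c["fy"],1]); return M[:3,3],d
def atz(n,px,z,T=None):
    o,d=ray(n,px,T); return o+d*(z-o[2])/d[2]
def tri(r1,r2):
    (o1,d1),(o2,d2)=r1,r2
    A=np.c_[d1,-d2]; t=np.linalg.lstsq(A,o2-o1,rcond=None)[0]
    p,q=o1+d1*t[0],o2+d2*t[1]; return (p+q)/2,np.linalg.norm(p-q)
E
python3 - <<'E'
from h import *
np.set_printoptions(precision=4,suppress=True)
def P(l,ox,oy,s): return [((x+.5)/s-.5+ox,(y+.5)/s-.5+oy) for x,y in l]
for n,l,a,z in [("scene",[(572,207),(705,243),(695,275),(560,238)],(280,195,7),.063),
 ("side",[(55,120),(188,105),(198,140),(62,152)],(260,260,7),.063),
 ("scene",[(90,225),(490,225),(290,75),(290,380)],(280,195,7),.032),
 ("side",[(280,185),(668,185),(470,40),(470,325)],(260,260,7),.032),
 ("scene",[(115,283),(458,93)],(80,320,3.7),.128),
 ("side",[(128,180),(265,42),(478,102),(350,232)],(255,100,5.4),.128),
 ("side",[(108,182),(262,32),(500,97),(352,245)],(255,100,5.4),.128),
 ("side",[(40,450),(388,555)],(255,100,5.4),0),
 ("side",[(32,215),(398,325),(570,125)],(255,100,5.4),.112),
 ("scene",[(33,270),(490,22),(705,388)],(80,320,3.7),.112)]:
  p=np.array([atz(n,q,z)[:2] for q in P(l,*a)]); print(n,z,p.tolist(),"mean",p.mean(0)); 
  print([np.hypot(*(p[i]-p[i-1])).round(4) for i in range(1,len(p))],[np.arctan2(*(p[i]-p[i-1])[::-1]).round(3) for i in range(1,len(p))])
E
```

```text
scene 0.063 [[0.5731106588045871, 0.15228155945344035], [0.6054703099566763, 0.15906046561042086], [0.608125794742636, 0.1492823016726874], [0.575452692073496, 0.14248543511007183]] mean [0.5905 0.1508]
[np.float64(0.0331), np.float64(0.0101), np.float64(0.0334)] [np.float64(0.207), np.float64(-1.306), np.float64(-2.936)]
side 0.063 [[0.6083857457684472, 0.14914011752150824], [0.5760022889016972, 0.14233947000054104], [0.5727413121160069, 0.15431786469451092], [0.6056726248750746, 0.16001938833510776]] mean [0.5907 0.1515]
[np.float64(0.0331), np.float64(0.0124), np.float64(0.0334)] [np.float64(-2.935), np.float64(1.837), np.float64(0.171)]
scene 0.032 [[0.4616990287186782, 0.10763359245505033], [0.5467085702918962, 0.15964895495308895], [0.47730691440546974, 0.1759152125086163], [0.53031328808544, 0.09280528255534831]] mean [0.504 0.134]
[np.float64(0.0997), np.float64(0.0713), np.float64(0.0986)] [np.float64(0.549), np.float64(2.911), np.float64(-1.003)]
side 0.032 [[0.5533448691539262, 0.13889670952921174], [0.45493806330073394, 0.13416733409321635], [0.5059813689292978, 0.0837575
[... 977 characters left out ...]
.988), np.float64(2.691), np.float64(1.107)]
side 0 [[0.6560152381897417, -0.21019291996768175], [0.5089120028064622, -0.14625524330860862]] mean [ 0.5825 -0.1782]
[np.float64(0.1604)] [np.float64(2.732)]
side 0.112 [[0.6546714936411857, -0.2136013379629902], [0.5086480400876455, -0.14384521989953092], [0.43910628232218574, -0.29639383083985305]] mean [ 0.5341 -0.2179]
[np.float64(0.1618), np.float64(0.1677)] [np.float64(2.696), np.float64(-1.999)]
scene 0.112 [[0.4384912904013742, -0.29854490565740416], [0.5090129138636816, -0.1442024033011336], [0.6542965649421009, -0.21096509501884805]] mean [ 0.5339 -0.2179]
[np.float64(0.1697), np.float64(0.1599)] [np.float64(1.142), np.float64(-0.431)]
```

```bash
cat >> h.py <<'E'
from scipy.spatial.transform import Rotation as R, Slerp
np.set_printoptions(precision=4,suppress=True)
DEL=0.6; G=0.155
BIN=np.array([.547,-.2545,.112]); BY=-.43
# dish frame (cup_lug) rotation: yaw then tilt t lip-down
def dishR(yaw,t): return R.from_euler('z',yaw)*R.from_euler('y',-t)
# tool in dish frame at grasp: y along dish y, z = down leaning toward -x
zt=np.array([-np.sin(DEL),0,-np.cos(DEL)]); yt=np.array([0,1.,0])
TD=R.from_matrix(np.c_[np.cross(yt,zt),yt,zt])
def tool(lug,yaw,t,back=0):
    Rt=dishR(yaw,t)*TD
    return np.array(lug)-Rt.apply([0,0,G+back]),Rt
def lug_from_lip(x0,z0,t,y0=0):   # lip in box frame (m) -> lug world
    l=dishR(BY,t).apply([.138,0,.014])
    return BIN+R.from_euler('z',BY).apply([x0,y0,z0])+l
def cur():
    s=ctrl.sense(); return s,s["tcp_pos"],R.from_quat(s["ee_rot"])
def rows(p,r,pt,rt,N):
    sl=Slerp([0,1],R.concatenate([r,rt])); a,b=np.array(p),r
    out=[]
    for i in range(1,N+1):
        q=p+(pt-p)*i/N; s=sl(i/N)
        d=np.round(b.inv().apply(q-a)*100,2); w=np.round((b.inv()*s).as_rotvec(),3)
        out.append([*map(float,d),*map(float,w)]); a=a+b.apply(d/100); b=b*R.from_rotvec(w)
    for i in range(0,N,5): print(out[i:i+5])
    print("resid mm",(a-pt)*1000,"rot",(b.inv()*rt).magnitude(),"maxstep",np.linalg.norm(np.array(out)[:,:3],axis=1).max(),np.linalg.norm(np.array(out)[:,3:],axis=1).max())
    return a,b
LUG=np.array([.5905,.151,.046]); DY=.195
E
python3 - <<'E'
from h import *
print("deep cup lug", atz("scene",(402,146),.08), "jar",atz("scene",(517,270),.05),"bottle",atz("scene",(518,305),.1))
s,p,r=cur()
pt,rt=tool(LUG,DY,0,.10); print(pt,rt.as_matrix())
rows(p,r,pt,rt,20)
E
```

```text
deep cup lug [0.5502 0.3419 0.08  ] jar [0.8253 0.2084 0.05  ] bottle [0.8478 0.1112 0.1   ]
[0.7318 0.1789 0.2565] [[-0.8097 -0.1938 -0.5539]
 [-0.1599  0.981  -0.1094]
 [ 0.5646  0.     -0.8253]]
[[-3.19, -0.86, 0.74, 0.008, 0.029, -0.025], [-3.18, -0.94, 0.65, 0.007, 0.03, -0.025], [-3.18, -1.01, 0.57, 0.008, 0.029, -0.025], [-3.16, -1.09, 0.48, 0.008, 0.029, -0.025], [-3.16, -1.17, 0.4, 0.007, 0.029, -0.026]]
[[-3.13, -1.24, 0.31, 0.008, 0.03, -0.025], [-3.1, -1.32, 0.24, 0.008, 0.029, -0.025], [-3.08, -1.39, 0.15, 0.008, 0.029, -0.025], [-3.05, -1.47, 0.08, 0.007, 0.03, -0.025], [-3.01, -1.55, -0.01, 0.008, 0.029, -0.025]]
[[-2.96, -1.62, -0.08, 0.008, 0.029, -0.025], [-2.93, -1.69, -0.15, 0.007, 0.029, -0.025], [-2.87, -1.77, -0.22, 0.008, 0.03, -0.026], [-2.82, -1.85, -0.29, 0.008, 0.029, -0.025], [-2.77, -1.91, -0.36, 0.007, 0.029, -0.025]]
[[-2.7, -1.99, -0.42, 0.008, 0.03, -0.025], [-2.64, -2.06, -0.49, 0.008, 0.029, -0.025], [-2.57, -2.13, -0.55, 0.007, 0.029, -0.025], [-2.5, -2.19, -0.61, 0.008, 0.03, -0.025], [-2.43, -2.27, -0.66, 0.008, 0.029, -0.025]]
resid mm [ 0.0317 -0.0345  0.0161] rot 0.0004909787685678586 maxstep 3.393302226445502 0.04049691346263317
```

Request:
jog_arm(plan=[[[-3.2, -0.9, 0.7, 0.008, 0.03, -0.025], [-3.2, -0.9, 0.6, 0.008, 0.03, -0.025], [-3.2, -1.0, 0.6, 0.008, 0.03, -0.025], [-3.2, -1.1, 0.5, 0.008, 0.03, -0.025], [-3.2, -1.2, 0.4, 0.008, 0.03, -0.025]]], fingers=0.6, force=110)

```text
time_s: 0.65
tcp_pos: [0.3218, 0.4523, 0.3673]
ee_rot: [0.098, 0.992, -0.008, -0.078]
contact_force: [-0.1, 0.4, -0.3]
gripper_width: 0.0512
```

Request:
jog_arm(plan=[[[-3.1, -1.2, 0.3, 0.008, 0.03, -0.025], [-3.1, -1.3, 0.2, 0.008, 0.03, -0.025], [-3.1, -1.4, 0.2, 0.008, 0.03, -0.025], [-3.0, -1.5, 0.1, 0.008, 0.03, -0.025], [-3.0, -1.5, 0, 0.008, 0.03, -0.025]]])

```text
time_s: 1.15
tcp_pos: [0.4584, 0.3613, 0.3296]
ee_rot: [0.035, 0.987, -0.015, -0.154]
contact_force: [0.8, -0.6, -0.0]
gripper_width: 0.0511
```

Request:
jog_arm(plan=[[[-3.0, -1.6, -0.1, 0.008, 0.03, -0.025], [-2.9, -1.7, -0.2, 0.008, 0.03, -0.025], [-2.9, -1.8, -0.2, 0.008, 0.03, -0.025], [-2.8, -1.9, -0.3, 0.008, 0.03, -0.025], [-2.8, -1.9, -0.4, 0.008, 0.03, -0.025]]])

```text
time_s: 1.65
tcp_pos: [0.5962, 0.269, 0.2922]
ee_rot: [-0.029, 0.973, -0.023, -0.229]
contact_force: [-0.0, 0.4, 0.9]
gripper_width: 0.0512
```

Request:
jog_arm(plan=[[[-2.7, -2.0, -0.4, 0.008, 0.03, -0.025], [-2.6, -2.1, -0.5, 0.008, 0.03, -0.025], [-2.5, -2.2, -0.5, 0.008, 0.03, -0.025], [-2.4, -2.2, -0.6, 0.008, 0.03, -0.025], [-2.0, -2.0, -0.6, 0.008, 0.03, -0.025]]])

```text
time_s: 2.15
tcp_pos: [0.7269, 0.1774, 0.2558]
ee_rot: [-0.092, 0.948, -0.03, -0.302]
contact_force: [0.1, 0.6, -0.2]
gripper_width: 0.0509
```

Run:
```python
from h import *
import cv2
s,p,r=cur(); print(s["q"],p)
im=ctrl.camera("wrist"); cv2.imwrite("pics/w1.png",im[:,:,::-1])
T=np.eye(4);T[:3,:3]=r.as_matrix();T[:3,3]=p
c=ctrl.calibration("wrist"); M=np.linalg.inv(T@c["tool_from_camera"])
Rd=dishR(DY,0)
for n,o in dict(lugc=[0,0,0],t1=[.017,.006,.017],t2=[.017,-.006,.017],t3=[-.017,-.006,.017],t4=[-.017,.006,.017]).items():
    q=M@np.r_[LUG+Rd.apply(o),1]; print(n,q[0]/q[2]*c["fx"]+c["cx"],q[1]/q[2]*c["fy"]+c["cy"])
pt,rt=tool(LUG,DY,0,.0); rows(p,r,pt,rt,10)
```

```text
[ 0.1847  0.843   0.9677 -0.007   1.9471 -1.5806] [0.7269 0.1774 0.2558]
lugc 314.264249340208 259.21098396793553
t1 324.5789029384959 280.1768249950922
t2 304.0207808781849 280.18843032832746
t3 304.45623977128224 225.3408314803405
t4 324.04748233865905 225.32714252591185
[[-0.05, 0.01, 0.97, -0.0, -0.002, -0.0], [-0.06, 0.0, 0.96, -0.0, -0.001, -0.0], [-0.05, 0.01, 0.97, -0.0, -0.002, -0.0], [-0.05, 0.0, 0.96, -0.0, -0.002, -0.0], [-0.04, 0.01, 0.97, -0.0, -0.001, -0.001]]
[[-0.05, 0.0, 0.96, -0.0, -0.002, 0.0], [-0.04, 0.01, 0.97, -0.0, -0.001, 0.0], [-0.05, 0.0, 0.96, -0.0, -0.002, 0.0], [-0.04, 0.01, 0.97, -0.001, -0.002, -0.0], [-0.04, 0.0, 0.97, 0.0, -0.001, -0.0]]
resid mm [ 0.0142 -0.0342 -0.0638] rot 0.0004912386094644236 maxstep 0.9713392816107047 0.0022360679774997894
```

View pics/w1.png

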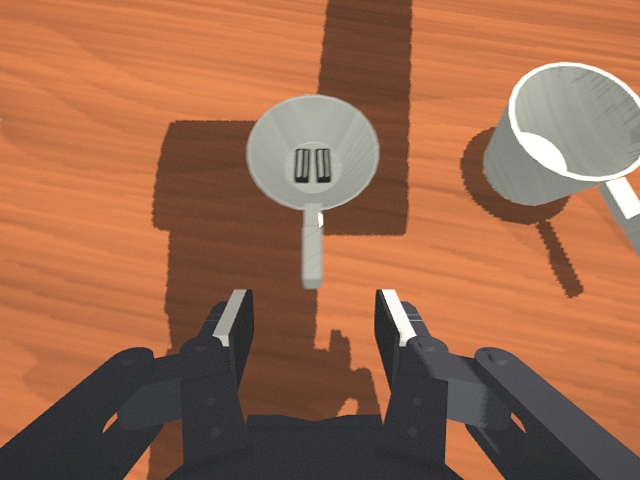

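The wrist view shows the lug top between columns 302–322 and rows ~226–280, within 2 px of my prediction. Both heads are in the dish. I'll advance 97 mm and grip.

Request:
jog_arm(plan=[[[-0.05, 0, 1, 0, -0.0015, 0], [-0.05, 0, 1, 0, -0.0015, 0], [-0.05, 0, 1, 0, -0.0015, 0], [-0.05, 0, 1, 0, -0.0015, 0], [-0.05, 0, 1, 0, -0.0015, 0]]])

```text
time_s: 2.7
tcp_pos: [0.6983, 0.1742, 0.2145]
ee_rot: [-0.093, 0.95, -0.03, -0.297]
contact_force: [-0.6, -0.5, 0.3]
gripper_width: 0.0511
```

Request:
jog_arm(plan=[[[-0.05, 0, 1, 0, -0.0015, 0], [-0.05, 0, 1, 0, -0.0015, 0], [-0.05, 0, 1, 0, -0.0015, 0], [-0.05, 0, 1, 0, -0.0015, 0], [-0.05, 0, 0.6, 0, -0.0015, 0]]])

```text
time_s: 3.2
tcp_pos: [0.6753, 0.1686, 0.1744]
ee_rot: [-0.092, 0.951, -0.029, -0.294]
contact_force: [-0.2, 0.1, 0.7]
gripper_width: 0.051
```

Request:
jog_arm(plan=[[[0, 0, 0, 0, 0, 0], [0, 0, 0, 0, 0, 0], [0, 0, 0, 0, 0, 0], [0, 0, 0, 0, 0, 0], [0, 0, 0, 0, 0, 0]]], fingers=0, force=110)

```text
time_s: 3.7
tcp_pos: [0.6763, 0.1689, 0.176]
ee_rot: [-0.092, 0.951, -0.029, -0.293]
contact_force: [0.9, -0.4, 0.9]
gripper_width: 0.0108
```

Request:
jog_arm(plan=[[[0, 0, 0, 0, 0, 0], [0, 0, 0, 0, 0, 0], [0, 0, 0, 0, 0, 0], [0, 0, 0, 0, 0, 0], [0, 0, 0, 0, 0, 0]]])

```text
time_s: 4.2
tcp_pos: [0.6761, 0.1689, 0.1757]
ee_rot: [-0.092, 0.951, -0.029, -0.294]
contact_force: [1.9, 0.6, 2.5]
gripper_width: 0.0108
```

Run:
```python
from h import *
import cv2
s,p,r=cur(); print(s["q"],p,s["gripper_width"], s["contact_force"])
pt,rt=tool(LUG,DY,0,.0); print(pt-p,(r.inv()*rt).as_rotvec())
for n in ("wrist","side"):
  im=ctrl.camera(n); cv2.imwrite(f"pics/{n}2.png",im[:,:,::-1])
# lift straight 60 mm slow, 5 rows
rows(p,r,p+[0,0,.06],r,5)
```

```text
[ 0.1858  0.8429  1.1892 -0.0059  1.7084 -1.5777] [0.6761 0.1689 0.1757] 0.010758438428466455 [1.8758 0.5716 2.4686]
[ 0.0003 -0.0009 -0.0018] [-0.0007  0.0011 -0.0014]
[[0.68, -0.0, -0.99, 0.0, 0.0, 0.0], [0.67, -0.0, -0.99, 0.0, 0.0, 0.0], [0.68, -0.0, -0.99, 0.0, 0.0, 0.0], [0.68, -0.01, -0.99, 0.0, 0.0, 0.0], [0.67, 0.0, -1.0, 0.0, 0.0, 0.0]]
resid mm [ 0.0475 -0.0095  0.0217] rot 0.0 maxstep 1.2037026210821342 0.0
```

View pics/wrist2.png

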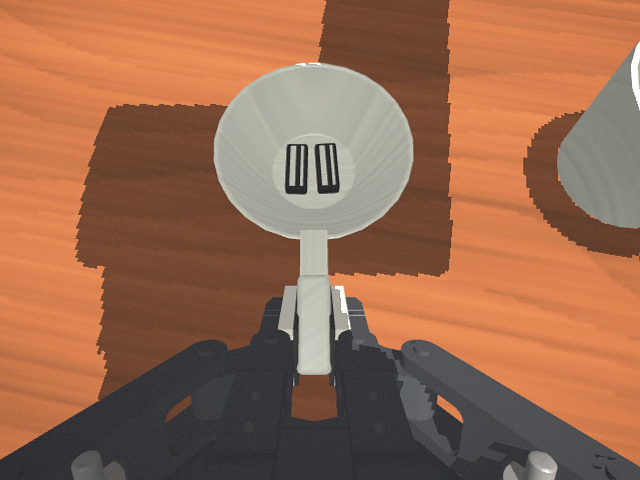

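The lug is gripped (10.8 mm), with both heads lying flat. Lifting.

Request:
jog_arm(plan=[[[0.2, 0, -0.3, 0, 0, 0], [0.4, 0, -0.6, 0, 0, 0], [0.7, 0, -1, 0, 0, 0], [0.9, 0, -1.3, 0, 0, 0], [1.1, 0, -1.6, 0, 0, 0]]])

```text
time_s: 4.8
tcp_pos: [0.6756, 0.1689, 0.2348]
ee_rot: [-0.092, 0.951, -0.029, -0.294]
contact_force: [1.0, -0.5, -2.2]
gripper_width: 0.0107
```

Request:
jog_arm(plan=[[[1.7, 0, -2.5, 0, 0, 0], [1.7, 0, -2.5, 0, 0, 0], [1.7, 0, -2.5, 0, 0, 0], [1.7, 0, -2.5, 0, 0, 0], [0.9, 0, -1.3, 0, 0, 0]]])

```text
time_s: 5.3
tcp_pos: [0.6759, 0.1691, 0.3751]
ee_rot: [-0.092, 0.952, -0.029, -0.291]
contact_force: [0.6, -1.0, -1.3]
gripper_width: 0.0106
```

Run:
```python
from h import *
import cv2
s,p,r=cur(); print(s["q"],p,s["gripper_width"], s["contact_force"])
for n in ("wrist","side"):
  im=ctrl.camera(n); cv2.imwrite(f"pics/{n}3.png",im[:,:,::-1])
lug=lug_from_lip(-.022,.05,.4); print("lug",lug, p+r.apply([0,0,G]))
for t in (0,.4,1.0,1.4):
  l=lug_from_lip(-.022,.03,t);print(t,l,tool(l,BY,t))
# travel keep level: 
l0=lug_from_lip(-.022,.08,0); l0[2]=.25
pt,rt=tool(l0,BY,0); print(pt); rows(p,r,pt,rt,20)
```

```text
[ 0.1862  0.6773  1.0103 -0.0064  2.048  -1.5795] [0.6759 0.1691 0.3751] 0.010558568648634635 [ 0.6189 -1.0023 -1.3182]
lug [ 0.6376 -0.296   0.2286] [0.5908 0.1522 0.2466]
0 [ 0.6524 -0.3029  0.156 ] (array([ 0.732 , -0.3393,  0.2839]), Rotation.from_matrix(array([[-0.7502,  0.4169, -0.5132],
                            [ 0.3441,  0.909 ,  0.2354],
                            [ 0.5646, -0.    , -0.8253]])))
0.4 [ 0.6376 -0.296   0.2086] (array([ 0.6656, -0.3089,  0.3605]), Rotation.from_matrix(array([[-0.8908,  0.4169, -0.1806],
                            [ 0.4086,  0.909 ,  0.0828],
                            [ 0.1987, -0.    , -0.9801]])))
1.0 [ 0.5841 -0.2715  0.2657] (array([ 0.5292, -0.2463,  0.4085]), Rotation.from_matrix(array([[-0.8372,  0.4169,  0.354 ],
                            [ 0.384 ,  0.909 , -0.1623],
                            [-0.3894,  0.    , -0.9211]])))
1.4 [ 0.5358 -0.2494  0.2804] (array([ 0.4347, -0.203 ,  0.3884]), Rotation.from_matrix(array([[-0.6333,  0.4169,  0.6521],
                            [ 0.2904,  0.909 , -0.299 ],
                         
[... 337 characters left out ...]
0.16, -0.017, 0.0, 0.025], [-0.27, -2.53, -0.21, -0.018, 0.0, 0.026], [-0.34, -2.53, -0.24, -0.017, 0.001, 0.026], [-0.41, -2.5, -0.29, -0.018, 0.0, 0.026]]
[[-0.47, -2.5, -0.34, -0.018, 0.0, 0.025], [-0.53, -2.47, -0.38, -0.017, 0.001, 0.026], [-0.6, -2.45, -0.42, -0.018, 0.0, 0.026], [-0.66, -2.42, -0.47, -0.017, 0.0, 0.026], [-0.72, -2.4, -0.51, -0.018, 0.001, 0.026]]
[[-0.79, -2.38, -0.55, -0.018, -0.0, 0.025], [-0.84, -2.34, -0.59, -0.017, 0.0, 0.026], [-0.9, -2.3, -0.64, -0.018, 0.001, 0.026], [-0.97, -2.28, -0.67, -0.017, -0.0, 0.026], [-1.02, -2.23, -0.72, -0.018, 0.0, 0.025]]
resid mm [ 0.0354 -0.0284 -0.0012] rot 0.0004801058278304429 maxstep 2.5672942955570948 0.031638584039112745
```

View pics/wrist3.png

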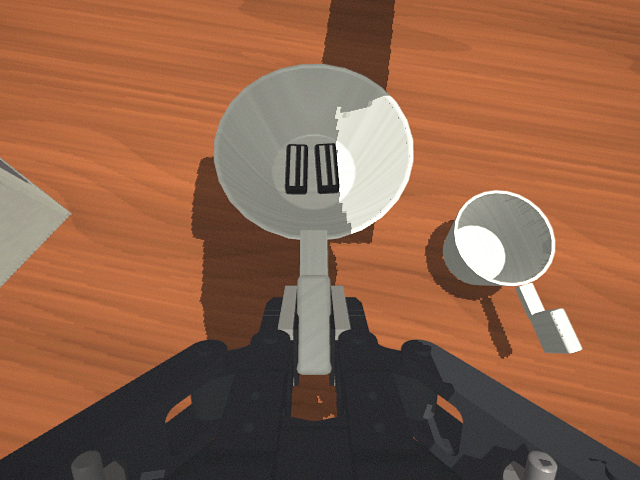

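View pics/side3.png

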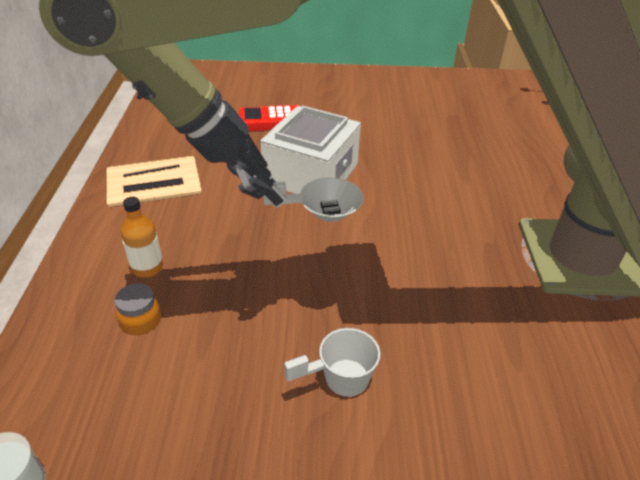

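The wrist view of the dish hasn't changed since the grip, so nothing slipped. Next, a level carry to the box.

Request:
jog_arm(plan=[[[0.1, -1, 0, -0.018, 0, 0.026], [0.1, -1.8, 0, -0.018, 0, 0.026], [0.1, -2.5, 0, -0.018, 0, 0.026], [0, -2.6, 0, -0.018, 0, 0.026], [0, -2.6, -0.1, -0.018, 0, 0.026]]])

```text
time_s: 5.9
tcp_pos: [0.6863, 0.0618, 0.3707]
ee_rot: [-0.015, 0.955, -0.005, -0.297]
contact_force: [-0.6, 0.2, -1.4]
gripper_width: 0.0104
```

Request:
jog_arm(plan=[[[-0.1, -2.6, -0.1, -0.018, 0, 0.026], [-0.2, -2.6, -0.2, -0.018, 0, 0.026], [-0.3, -2.6, -0.2, -0.018, 0, 0.026], [-0.3, -2.6, -0.2, -0.018, 0, 0.026], [-0.4, -2.6, -0.3, -0.018, 0, 0.026]]])

```text
time_s: 6.4
tcp_pos: [0.6988, -0.0691, 0.3716]
ee_rot: [0.06, 0.953, 0.019, -0.296]
contact_force: [-0.3, 0.9, -1.3]
gripper_width: 0.0108
```

Request:
jog_arm(plan=[[[-0.5, -2.5, -0.3, -0.018, 0, 0.026], [-0.5, -2.5, -0.4, -0.018, 0, 0.026], [-0.6, -2.5, -0.4, -0.018, 0, 0.026], [-0.7, -2.5, -0.5, -0.018, 0, 0.026], [-0.7, -2.5, -0.5, -0.018, 0, 0.026]]])

```text
time_s: 6.9
tcp_pos: [0.7114, -0.1988, 0.3718]
ee_rot: [0.135, 0.945, 0.043, -0.294]
contact_force: [0.2, 1.2, -2.0]
gripper_width: 0.0105
```

Request:
jog_arm(plan=[[[-0.8, -2.4, -0.5, -0.018, 0, 0.026], [-0.8, -2.4, -0.6, -0.018, 0, 0.026], [-0.9, -2.3, -0.6, -0.018, 0, 0.026], [-0.9, -2, -0.7, -0.018, 0, 0.026], [-1, -1.5, -0.7, -0.018, 0, 0.026]]])

```text
time_s: 7.4
tcp_pos: [0.7264, -0.3177, 0.3722]
ee_rot: [0.21, 0.931, 0.066, -0.29]
contact_force: [0.1, -0.5, -1.5]
gripper_width: 0.0109
```

Run:
```python
from h import *
import cv2
s,p,r=cur(); print(s["q"],p,s["gripper_width"], s["contact_force"])
Rd=r*TD.inv(); lug=p+r.apply([0,0,G]); lip=lug+Rd.apply([-.138,0,-.014]); B=R.from_euler('z',BY)
print("lug",lug,"lip in box",B.inv().apply(lip-BIN),"dish euler",Rd.as_euler('ZYX'))
im=ctrl.camera("scene"); cv2.imwrite(f"pics/scene4.png",im[:,:,::-1])
# tilt to 0.9 with lip ending at (-.025,.03)
a,b=p,r
for t,x,z,N in ((.5,-.025,.06,5),(1.0,-.025,.03,5)):
  pt,rt=tool(lug_from_lip(x,z,t),BY,t); a,b=rows(a,b,pt,rt,N)
```

```text
[-0.4631  0.8423  0.6768 -0.0121  2.2261 -1.5951] [ 0.7264 -0.3177  0.3722] 0.010880640560549236 [ 0.1141 -0.4695 -1.471 ]
lug [ 0.647  -0.2797  0.2446] lip in box [-0.0366  0.0207  0.1191] dish euler [-0.4437  0.0038  0.0017]
[[1.76, -0.37, 0.42, 0.001, -0.101, -0.002], [1.79, -0.36, 0.25, 0.002, -0.1, -0.003], [1.81, -0.36, 0.06, 0.001, -0.101, -0.002], [1.8, -0.36, -0.12, 0.001, -0.101, -0.003], [1.79, -0.35, -0.3, 0.001, -0.101, -0.002]]
resid mm [-0.0111  0.0177  0.0061] rot 0.0005660077465103866 maxstep 1.8484047175875742 0.10104949282406123
[[2.54, -0.0, 0.18, 0.0, -0.1, -0.0], [2.55, -0.0, -0.08, 0.0, -0.1, -0.0], [2.53, -0.0, -0.33, 0.0, -0.1, -0.0], [2.48, -0.01, -0.58, 0.0, -0.1, -0.0], [2.42, 0.0, -0.83, 0.0, -0.1, -0.0]]
resid mm [-0.066  -0.0073  0.0315] rot 0.0005660077465103806 maxstep 2.558378392654222 0.1
```

View pics/scene4.png

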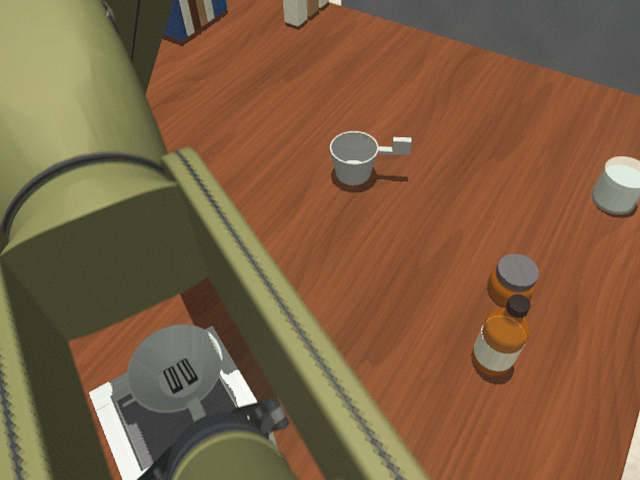

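The dish, with both heads, is over the box. Tilting to 0.5, then 1.0 rad (below release).

Request:
jog_arm(plan=[[[1.8, -0.4, 0.4, 0.001, -0.1, -0.003], [1.8, -0.4, 0.2, 0.001, -0.1, -0.003], [1.8, -0.4, 0.1, 0.001, -0.1, -0.003], [1.8, -0.3, -0.1, 0.001, -0.1, -0.003], [1.8, -0.3, -0.3, 0.001, -0.1, -0.003]]])

```text
time_s: 7.95
tcp_pos: [0.6412, -0.2958, 0.4054]
ee_rot: [0.21, 0.976, 0.012, -0.048]
contact_force: [-0.1, -0.9, -1.9]
gripper_width: 0.0105
```

```bash
cat >> h.py <<'E'
def stat():
    s,p,r=cur(); Rd=r*TD.inv(); lug=p+r.apply([0,0,G]); lip=lug+Rd.apply([-.138,0,-.014]); B=R.from_euler('z',BY)
    e=Rd.as_euler('ZYX'); print("q",s["q"],"w",s["gripper_width"],"F",s["contact_force"],"\nlug",lug,"lip in box mm",B.inv().apply(lip-BIN)*1000,"yaw %.3f tilt %.3f roll %.3f"%(e[0],-e[1],e[2])); return p,r
def seq(p,r,l):
    for t,x,z,N in l:
        pt,rt=tool(lug_from_lip(x,z,t),BY,t); p,r=rows(p,r,pt,rt,N)
E
python3 - <<'E'
from h import *
p,r=stat(); seq(p,r,[(1.0,-.025,.03,5)])
E
```

```text
q [-0.491   0.52    1.1526 -0.0037  1.5687 -1.637 ] w 0.010460801039857184 F [-0.0661 -0.9496 -1.8675] 
lug [ 0.6273 -0.289   0.2512] lip in box mm [-27.0315   1.7179  60.7436] yaw -0.426 tilt 0.500 roll 0.003
[[2.5, -0.02, 0.19, 0.001, -0.1, 0.001], [2.51, -0.03, -0.06, 0.0, -0.1, 0.001], [2.49, -0.02, -0.31, 0.001, -0.1, 0.001], [2.44, -0.03, -0.56, 0.001, -0.1, 0.001], [2.38, -0.03, -0.8, 0.001, -0.1, 0.001]]
resid mm [0.0112 0.0233 0.0171] rot 0.0004401389882125994 maxstep 2.511035642917081 0.10000999950004999
```

Request:
jog_arm(plan=[[[2.5, 0, 0.2, 0, -0.1, 0.001], [2.5, 0, -0.1, 0, -0.1, 0.001], [2.5, 0, -0.3, 0.001, -0.1, 0.001], [2.4, 0, -0.5, 0.001, -0.1, 0.001], [2.4, 0, -0.8, 0.001, -0.1, 0.001]]])

```text
time_s: 8.45
tcp_pos: [0.5265, -0.2433, 0.408]
ee_rot: [0.209, 0.957, -0.042, 0.194]
contact_force: [1.1, -0.7, -1.8]
gripper_width: 0.0107
```

Run:
```python
from h import *
import cv2
p,r=stat()
for n in ("wrist","side"):
  im=ctrl.camera(n); cv2.imwrite(f"pics/{n}5.png",im[:,:,::-1])
seq(p,r,[(1.05,-.027,-.005,5),(1.08,-.025,-.025,5),(1.2,-.022,-.04,5),(1.35,-.02,-.052,5)])
```

```text
q [-0.5176  0.2171  1.6698  0.0459  0.8571 -1.6809] w 0.010739049201922656 F [ 1.0742 -0.722  -1.7868] 
lug [ 0.5814 -0.2683  0.2652] lip in box mm [-25.8391   1.8714  29.5668] yaw -0.432 tilt 1.000 roll 0.002
[[0.54, -0.03, 0.53, 0.0, -0.01, -0.0], [0.54, -0.04, 0.52, 0.0, -0.01, -0.0], [0.55, -0.03, 0.52, 0.0, -0.01, -0.0], [0.56, -0.03, 0.51, 0.001, -0.01, -0.001], [0.56, -0.04, 0.5, -0.0, -0.01, 0.0]]
resid mm [-0.0273 -0.0361  0.007 ] rot 0.0006188799448227243 maxstep 0.7580237463298891 0.010099504938362078
[[0.29, 0.0, 0.32, -0.0, -0.006, 0.0], [0.28, 0.0, 0.31, -0.0, -0.006, 0.0], [0.29, 0.0, 0.31, -0.0, -0.006, 0.0], [0.29, 0.0, 0.32, -0.0, -0.006, 0.0], [0.3, 0.01, 0.31, -0.0, -0.006, 0.0]]
resid mm [ 0.0021  0.0502 -0.0621] rot 0.0006188799448226712 maxstep 0.43185645763378366 0.006
[[0.68, -0.0, 0.07, -0.0, -0.024, 0.0], [0.69, -0.0, 0.06, -0.0, -0.024, 0.0], [0.69, -0.0, 0.04, -0.0, -0.024, 0.0], [0.69, -0.0, 0.03, -0.0, -0.024, 0.0], [0.69, -0.0, 0.01, -0.0, -0.024, 0.0]]
resid mm [ 0.002   0.0381 -0.0342] rot 0.0006188799448226799 maxstep 0.6926037828369117 0.024
[[0.86, -0.0, -0.04, -0.0, -0.03, 0.0], [0.85, -0.0, -0.07, -0.0, -0.03, 0.0], [0.85, -0.0, -0.09, -0.0, -0.03, 0.0], [0.85, -0.0, -0.12, -0.0, -0.03, 0.0], [0.85, -0.0, -0.14, -0.0, -0.03, 0.0]]
resid mm [ 0.0097  0.02   -0.0301] rot 0.0006188799448228638 maxstep 0.8614522621712708 0.03
```

View pics/wrist5.png

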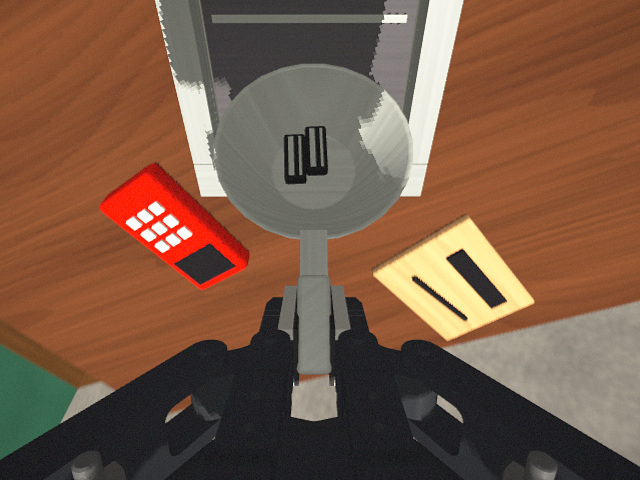

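View pics/side5.png

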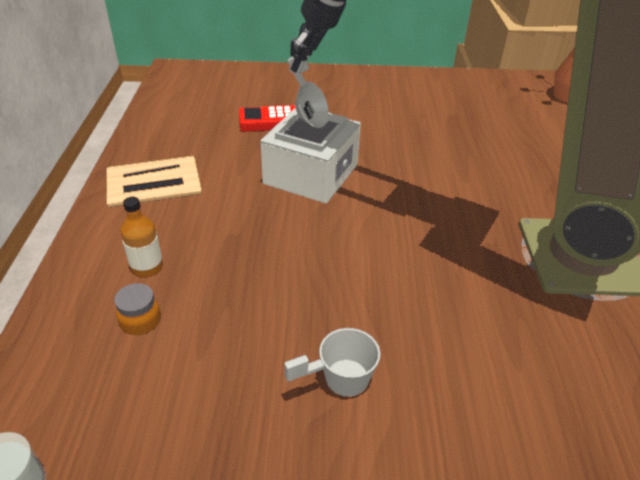

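Heads are still held near the foot and wall. The lip is at box (−26, +2, +30) mm, and the dish sits centred in the collar. Descending and pressing.

Request:
jog_arm(plan=[[[0.5, 0, 0.5, 0, -0.01, 0], [0.6, -0.1, 0.5, 0, -0.01, 0], [0.6, 0, 0.5, 0, -0.01, 0], [0.6, -0.1, 0.5, 0, -0.01, 0], [0.6, 0, 0.5, 0, -0.01, 0]]])

```text
time_s: 9.05
tcp_pos: [0.5138, -0.2395, 0.3741]
ee_rot: [0.208, 0.953, -0.047, 0.217]
contact_force: [-0.5, -0.2, -0.2]
gripper_width: 0.0105
```

Request:
jog_arm(plan=[[[0.3, 0, 0.3, 0, -0.006, 0], [0.3, 0, 0.3, 0, -0.006, 0], [0.3, 0, 0.3, 0, -0.006, 0], [0.3, 0, 0.3, 0, -0.006, 0], [0.3, 0, 0.3, 0, -0.006, 0]]])

```text
time_s: 9.55
tcp_pos: [0.5077, -0.2358, 0.3554]
ee_rot: [0.207, 0.949, -0.05, 0.233]
contact_force: [0.2, 0.3, 2.1]
gripper_width: 0.0106
```

Run:
```python
from h import *
import cv2
p,r=stat()
im=ctrl.camera("wrist"); cv2.imwrite("pics/w6.png",im[:,:,::-1])
seq(p,r,[(1.2,-.022,-.04,5),(1.38,-.02,-.055,5)])
```

```text
q [-0.5266  0.2317  1.8239  0.0809  0.6076 -1.724 ] w 0.01064743061621699 F [0.1728 0.305  2.1401] 
lug [ 0.5731 -0.2655  0.218 ] lip in box mm [-24.1638   0.8549 -22.3747] yaw -0.430 tilt 1.082 roll 0.002
[[0.72, -0.01, 0.12, 0.0, -0.024, 0.0], [0.71, -0.01, 0.1, 0.001, -0.023, 0.0], [0.72, -0.02, 0.08, -0.0, -0.024, 0.001], [0.73, -0.01, 0.06, 0.0, -0.023, -0.0], [0.72, -0.01, 0.05, 0.001, -0.024, -0.0]]
resid mm [-0.018   0.006   0.0346] rot 0.000503792788483161 maxstep 0.7325298628724974 0.024020824298928628
[[1.05, 0.0, -0.03, -0.0, -0.036, 0.0], [1.04, 0.0, -0.07, -0.0, -0.036, 0.0], [1.04, 0.0, -0.1, -0.0, -0.036, 0.0], [1.04, 0.0, -0.14, -0.0, -0.036, 0.0], [1.03, 0.0, -0.18, -0.0, -0.036, 0.0]]
resid mm [ 0.0113 -0.006  -0.0216] rot 0.0005037927884829072 maxstep 1.0504284840006957 0.036
```

View pics/w6.png

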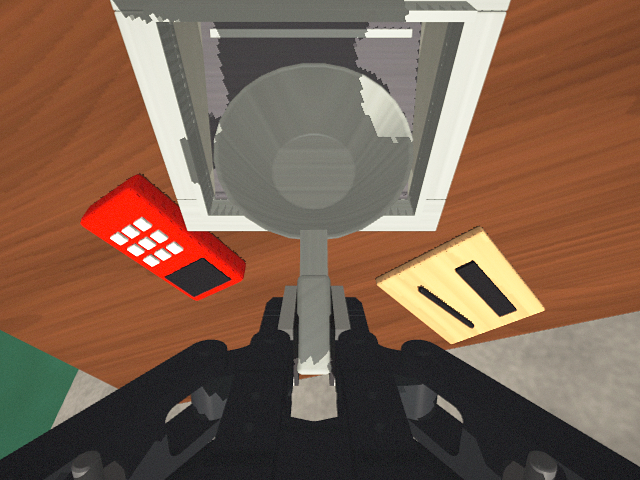

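The heads have left the dish at 1.08 rad. Checking whether they went through.

Run:
```python
from h import *
import cv2
im=cv2.imread("pics/w6.png")[0:130,170:450]
cv2.imwrite("pics/w6c.png",cv2.resize(np.clip(im.astype(float)*1.8,0,255).astype('uint8'),None,fx=2.8,fy=2.8))
im=ctrl.camera("side")[:,:,::-1]; cv2.imwrite("pics/side6c.png",cv2.resize(im[60:210,230:380],None,fx=4,fy=4))
```

```text
(no output)
```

View pics/w6c.png

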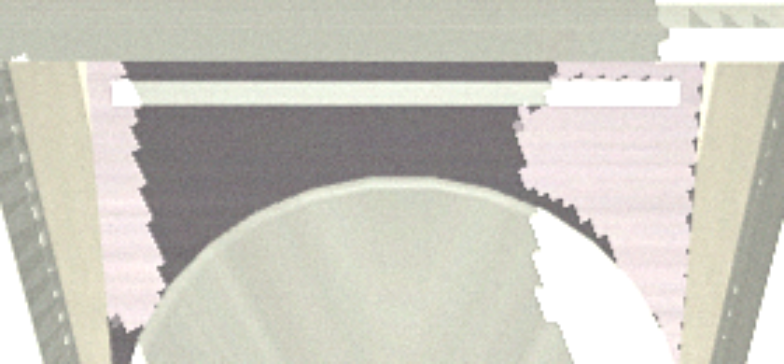

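View pics/side6c.png

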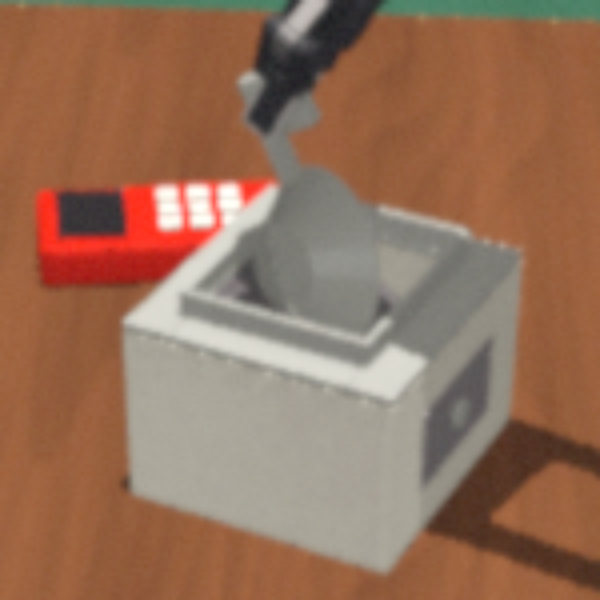

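The visible flap is bare. I'll still press deeper and tilt further, so nothing stays hidden behind the near collar and the contact time is ample.

Request:
jog_arm(plan=[[[0.7, 0, 0.1, 0, -0.024, 0], [0.7, 0, 0.1, 0, -0.024, 0], [0.7, 0, 0.1, 0, -0.024, 0], [0.7, 0, 0.1, 0, -0.024, 0], [0.7, 0, 0, 0, -0.024, 0]]])

```text
time_s: 10.15
tcp_pos: [0.4814, -0.2236, 0.3341]
ee_rot: [0.203, 0.933, -0.062, 0.289]
contact_force: [-1.8, 0.8, 2.0]
gripper_width: 0.0108
```

Request:
jog_arm(plan=[[[1, 0, 0, 0, -0.036, 0], [1, 0, -0.1, 0, -0.036, 0], [1, 0, -0.1, 0, -0.036, 0], [1, 0, -0.1, 0, -0.036, 0], [1, 0, -0.2, 0, -0.036, 0]]])

```text
time_s: 10.65
tcp_pos: [0.4508, -0.2063, 0.314]
ee_rot: [0.197, 0.91, -0.075, 0.358]
contact_force: [-1.1, 1.4, 0.3]
gripper_width: 0.0108
```

Request:
jog_arm(plan=[[[0, 0, 0, 0, 0, 0], [0, 0, 0, 0, 0, 0], [0, 0, 0, 0, 0, 0], [0, 0, 0, 0, 0, 0], [0, 0, 0, 0, 0, 0]]])

```text
time_s: 11.15
tcp_pos: [0.4521, -0.207, 0.315]
ee_rot: [0.197, 0.909, -0.075, 0.359]
contact_force: [-2.1, 2.1, 0.1]
gripper_width: 0.0105
```

Run:
```python
from h import *
import cv2
p,r=stat()
im=ctrl.camera("wrist"); cv2.imwrite("pics/w7.png",im[:,:,::-1])
seq(p,r,[(1.25,-.022,-.02,5),(1.05,-.026,.04,5),(.7,-.03,.10,5)])
```

```text
q [-0.5502  0.2057  2.1225  0.9375  0.1116 -2.5945] w 0.010504296162049025 F [-2.0506  2.116   0.1017] 
lug [ 0.5488 -0.25    0.2017] lip in box mm [-16.6004   5.4431 -47.9945] yaw -0.446 tilt 1.351 roll 0.023
[[-0.79, -0.07, -0.24, 0.002, 0.02, 0.0], [-0.78, -0.07, -0.26, 0.001, 0.021, 0.001], [-0.78, -0.07, -0.28, 0.002, 0.02, -0.0], [-0.77, -0.08, -0.29, 0.001, 0.02, 0.0], [-0.77, -0.07, -0.3, 0.002, 0.021, 0.001]]
resid mm [ 0.0562 -0.0328 -0.0079] rot 0.0006936078310301179 maxstep 0.83168503653727 0.021118712081942877
[[-1.59, 0.0, -0.49, -0.0, 0.04, -0.0], [-1.57, 0.0, -0.55, -0.0, 0.04, -0.0], [-1.55, 0.0, -0.61, -0.0, 0.04, -0.0], [-1.52, 0.0, -0.67, -0.0, 0.04, -0.0], [-1.49, 0.0, -0.74, -0.0, 0.04, -0.001]]
resid mm [-0.0355 -0.0292  0.0283] rot 0.0006919796616987761 maxstep 1.6657130605239308 0.040012498047485114
[[-2.0, -0.0, -0.09, -0.0, 0.07, 0.0], [-1.98, -0.0, -0.23, -0.0, 0.07, 0.0], [-1.97, -0.0, -0.37, -0.0, 0.07, 0.0], [-1.93, -0.0, -0.51, -0.0, 0.07, 0.0], [-1.9, -0.0, -0.64, -0.0, 0.07, 0.0]]
resid mm [ 0.0135  0.0033 -0.0225] rot 0.000691979661698655 maxstep 2.0048940121612415 0.07
```

View pics/w7.png

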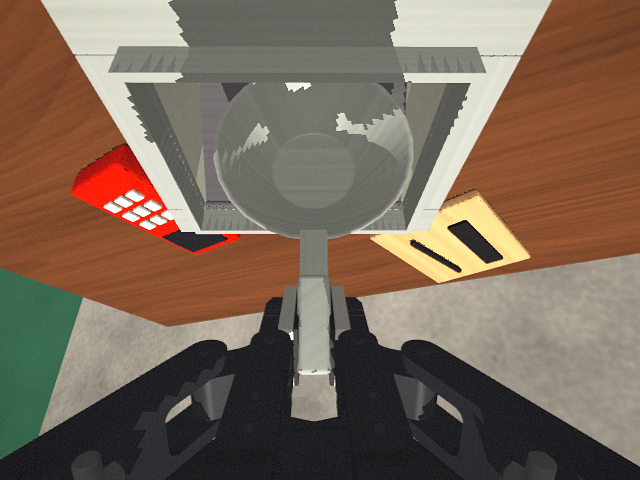

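The dish is empty and inside the open flap, but q5 is near its 0.1 limit and the wrist is close to singular. Backing out the same way, slowly at first.

Request:
jog_arm(plan=[[[-0.6, 0, -0.2, 0, 0.02, 0], [-0.8, -0.1, -0.3, 0.002, 0.02, 0], [-0.8, -0.1, -0.3, 0.002, 0.02, 0], [-0.8, -0.1, -0.3, 0.002, 0.02, 0], [-0.8, -0.1, -0.3, 0.002, 0.02, 0]]])

```text
time_s: 11.7
tcp_pos: [0.4682, -0.2186, 0.3497]
ee_rot: [0.201, 0.925, -0.069, 0.316]
contact_force: [-0.4, 0.4, -0.6]
gripper_width: 0.0103
```

Run:
```python
from h import *
import cv2
p,r=stat()
seq(p,r,[(1.05,-.026,.04,5),(.7,-.03,.10,5)])
```

```text
q [-0.5464  0.1692  1.9946  0.2248  0.3298 -1.8777] w 0.010334607239006949 F [-0.3528  0.3524 -0.612 ] 
lug [ 0.5545 -0.258   0.2272] lip in box mm [-20.7051  -0.1389 -20.4877] yaw -0.427 tilt 1.259 roll -0.001
[[-1.63, 0.0, -0.47, 0.0, 0.042, 0.0], [-1.6, 0.0, -0.55, 0.0, 0.042, 0.001], [-1.58, 0.01, -0.61, 0.001, 0.041, 0.0], [-1.55, 0.0, -0.67, -0.0, 0.042, 0.0], [-1.53, 0.0, -0.74, -0.0, 0.042, 0.001]]
resid mm [-0.005  -0.0506  0.0147] rot 0.0002313112143547713 maxstep 1.6995587662684688 0.04201190307520001
[[-2.0, 0.0, -0.09, -0.0, 0.07, -0.0], [-1.98, 0.0, -0.23, -0.0, 0.07, -0.0], [-1.97, 0.0, -0.37, -0.0, 0.07, -0.0], [-1.93, 0.01, -0.51, -0.0, 0.07, -0.0], [-1.9, -0.0, -0.64, -0.0, 0.07, -0.0]]
resid mm [0.0342 0.0203 0.0099] rot 0.00023131121435476684 maxstep 2.0048940121612415 0.07
```

Request:
jog_arm(plan=[[[-1.6, 0, -0.5, 0, 0.042, 0], [-1.6, 0, -0.5, 0, 0.042, 0], [-1.6, 0, -0.6, 0, 0.042, 0], [-1.6, 0, -0.7, 0, 0.042, 0], [-1.5, 0, -0.7, 0, 0.042, 0]]])

```text
time_s: 12.2
tcp_pos: [0.514, -0.2395, 0.4182]
ee_rot: [0.207, 0.953, -0.047, 0.217]
contact_force: [-0.3, -1.0, -1.0]
gripper_width: 0.0104
```

Request:
jog_arm(plan=[[[-2, 0, -0.1, 0, 0.07, 0], [-2, 0, -0.2, 0, 0.07, 0], [-2, 0, -0.4, 0, 0.07, 0], [-1.9, 0, -0.5, 0, 0.07, 0], [-1.9, 0, -0.6, 0, 0.07, 0]]])

```text
time_s: 12.7
tcp_pos: [0.5946, -0.2763, 0.465]
ee_rot: [0.212, 0.976, -0.011, 0.048]
contact_force: [0.3, -0.3, -0.6]
gripper_width: 0.0108
```

Run:
```python
from h import *
import cv2
p,r=stat()
for n in ("wrist","side"):
  im=ctrl.camera(n)[:,:,::-1]; cv2.imwrite(f"pics/{n}8.png",im if n=="wrist" else cv2.resize(im[60:210,230:380],None,fx=4,fy=4))
```

```text
q [-0.5014  0.3577  1.278   0.007   1.4083 -1.6446] w 0.010821991653881017 F [ 0.3124 -0.2524 -0.5712] 
lug [ 0.6084 -0.2826  0.3107] lip in box mm [-29.2325  -0.1345  99.2943] yaw -0.428 tilt 0.698 roll -0.000
```

View pics/wrist8.png

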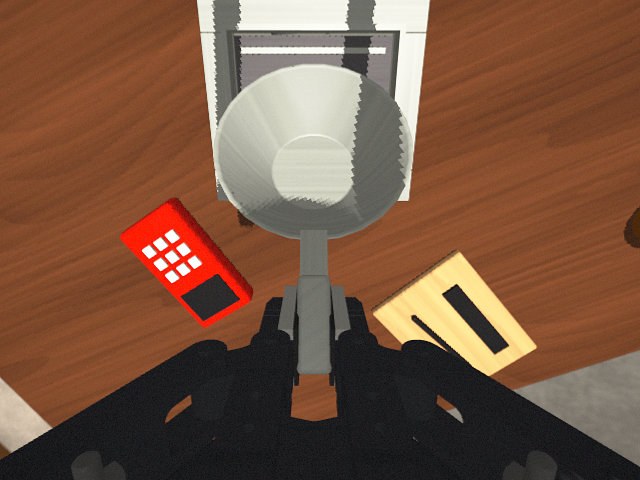

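View pics/side8.png

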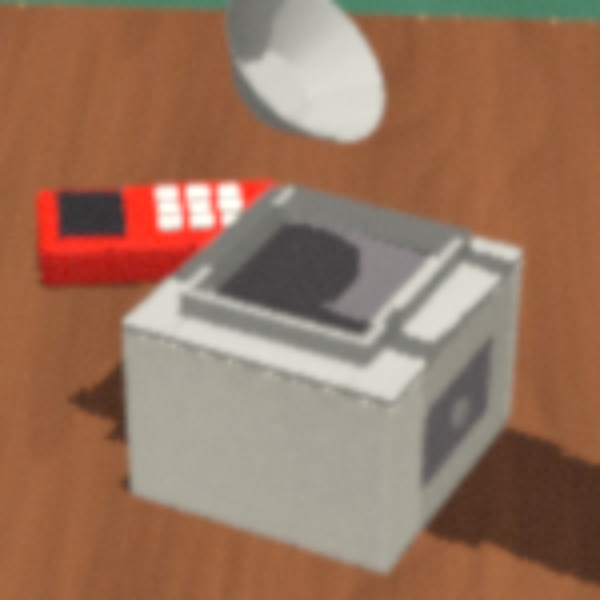

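The flap is shut and clear and the dish is empty. Carrying the dish back to its original spot.

Run:
```python
from h import *
p,r=cur()[1:]
pt,rt=tool(LUG+[0,0,.2],DY,0); rows(p,r,pt,rt,20)
```

```text
[[0.61, 2.19, 0.39, 0.008, 0.034, -0.031], [0.52, 2.21, 0.4, 0.008, 0.034, -0.031], [0.44, 2.23, 0.39, 0.007, 0.034, -0.03], [0.36, 2.25, 0.4, 0.008, 0.034, -0.031], [0.28, 2.26, 0.38, 0.008, 0.034, -0.031]]
[[0.19, 2.26, 0.38, 0.008, 0.034, -0.031], [0.12, 2.28, 0.36, 0.008, 0.034, -0.031], [0.03, 2.28, 0.35, 0.007, 0.034, -0.031], [-0.06, 2.28, 0.33, 0.008, 0.034, -0.03], [-0.13, 2.29, 0.31, 0.008, 0.034, -0.031]]
[[-0.21, 2.28, 0.28, 0.008, 0.034, -0.031], [-0.3, 2.27, 0.26, 0.008, 0.034, -0.031], [-0.37, 2.27, 0.23, 0.007, 0.034, -0.031], [-0.45, 2.25, 0.2, 0.008, 0.034, -0.03], [-0.52, 2.24, 0.16, 0.008, 0.034, -0.031]]
[[-0.6, 2.23, 0.13, 0.008, 0.034, -0.031], [-0.67, 2.2, 0.08, 0.008, 0.034, -0.031], [-0.74, 2.19, 0.05, 0.008, 0.034, -0.031], [-0.8, 2.16, 0.0, 0.007, 0.034, -0.031], [-0.88, 2.13, -0.04, 0.008, 0.034, -0.03]]
resid mm [ 0.0457 -0.0351  0.0056] rot 0.00040663489840617 maxstep 2.3145409912118646 0.04670117771534247
```

Request:
jog_arm(plan=[[[0.6, 2.2, 0.4, 0.008, 0.034, -0.031], [0.5, 2.2, 0.4, 0.008, 0.034, -0.031], [0.4, 2.2, 0.4, 0.008, 0.034, -0.031], [0.4, 2.3, 0.4, 0.008, 0.034, -0.031], [0.3, 2.3, 0.4, 0.008, 0.034, -0.031]]])

```text
time_s: 13.3
tcp_pos: [0.6128, -0.1626, 0.4406]
ee_rot: [0.136, 0.99, -0.016, -0.04]
contact_force: [0.4, 0.5, -1.3]
gripper_width: 0.0104
```

Request:
jog_arm(plan=[[[0.2, 2.3, 0.4, 0.008, 0.034, -0.031], [0.1, 2.3, 0.4, 0.008, 0.034, -0.031], [0, 2.3, 0.3, 0.008, 0.034, -0.031], [-0.1, 2.3, 0.3, 0.008, 0.034, -0.031], [-0.1, 2.3, 0.3, 0.008, 0.034, -0.031]]])

```text
time_s: 13.8
tcp_pos: [0.6335, -0.0503, 0.4181]
ee_rot: [0.059, 0.99, -0.02, -0.127]
contact_force: [-1.5, 0.6, -1.5]
gripper_width: 0.0107
```

Request:
jog_arm(plan=[[[-0.2, 2.3, 0.3, 0.008, 0.034, -0.031], [-0.3, 2.3, 0.3, 0.008, 0.034, -0.031], [-0.4, 2.3, 0.2, 0.008, 0.034, -0.031], [-0.4, 2.2, 0.2, 0.008, 0.034, -0.031], [-0.5, 2.2, 0.2, 0.008, 0.034, -0.031]]])

```text
time_s: 14.3
tcp_pos: [0.6524, 0.0608, 0.3949]
ee_rot: [-0.018, 0.977, -0.025, -0.213]
contact_force: [-0.2, -0.6, -1.1]
gripper_width: 0.0103
```

Request:
jog_arm(plan=[[[-0.6, 2.2, 0.1, 0.008, 0.034, -0.031], [-0.7, 2.2, 0.1, 0.008, 0.034, -0.031], [-0.7, 2.2, 0, 0.008, 0.034, -0.031], [-0.8, 2.2, 0, 0.008, 0.034, -0.031], [-0.9, 2.1, 0, 0.008, 0.034, -0.03]]])

```text
time_s: 14.8
tcp_pos: [0.6721, 0.1721, 0.3722]
ee_rot: [-0.095, 0.95, -0.029, -0.296]
contact_force: [-0.1, 0.7, -0.8]
gripper_width: 0.0103
```

Request:
jog_arm(plan=[[[0, 0, 0, 0, 0, 0], [0, 0, 0, 0, 0, 0], [0, 0, 0, 0, 0, 0], [0, 0, 0, 0, 0, 0], [0, 0, 0, 0, 0, 0]]])

```text
time_s: 15.3
tcp_pos: [0.6722, 0.1704, 0.3735]
ee_rot: [-0.094, 0.95, -0.029, -0.296]
contact_force: [-1.3, -0.1, -0.2]
gripper_width: 0.0107
```

Run:
```python
from h import *
import cv2
p,r=stat()
for n in ("wrist","side"):
  im=ctrl.camera(n)[:,:,::-1]; cv2.imwrite(f"pics/{n}9.png",im)
# grasp was at measured lug = +0.0018 above nominal
pt,rt=tool(LUG+[0,0,.03],DY,0); a,b=rows(p,r,pt,rt,10)
```

```text
q [ 0.1887  0.6763  1.0189 -0.0054  2.0498 -1.581 ] w 0.010685361937283491 F [-1.2798 -0.1067 -0.1785] 
lug [0.586  0.1531 0.2458] lip in box mm [-246.2248  305.7013  120.3095] yaw 0.198 tilt -0.003 roll 0.000
[[-0.99, -0.03, 1.38, -0.0, -0.0, 0.0], [-0.99, -0.03, 1.37, -0.0, -0.001, 0.001], [-0.99, -0.04, 1.38, -0.0, -0.0, -0.0], [-0.99, -0.03, 1.37, -0.0, -0.0, 0.0], [-0.99, -0.03, 1.38, -0.001, -0.001, 0.0]]
[[-0.99, -0.03, 1.38, 0.0, -0.0, 0.001], [-0.99, -0.03, 1.38, 0.0, -0.0, -0.0], [-0.99, -0.04, 1.37, 0.0, -0.001, 0.0], [-0.99, -0.03, 1.38, -0.0, -0.0, 0.0], [-0.98, -0.03, 1.38, -0.0, -0.0, 0.001]]
resid mm [-0.0228 -0.0144  0.0376] rot 0.0006895493168664781 maxstep 1.6988525539316235 0.001414213562373095
```

View pics/side9.png

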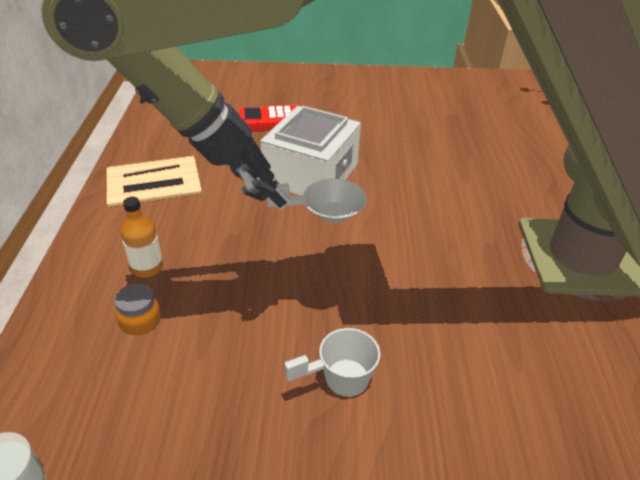

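View pics/wrist9.png

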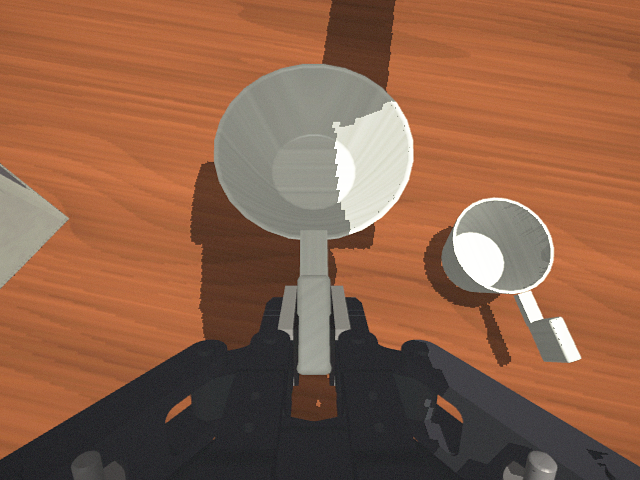

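The dish is empty and its pose in the hand hasn't changed. Lowering it.

Request:
jog_arm(plan=[[[-1, 0, 1.4, 0, 0, 0], [-1, 0, 1.4, 0, 0, 0], [-1, 0, 1.4, 0, 0, 0], [-1, 0, 1.4, 0, 0, 0], [-1, 0, 1.4, 0, 0, 0]]])

```text
time_s: 15.9
tcp_pos: [0.6737, 0.1714, 0.2862]
ee_rot: [-0.095, 0.95, -0.029, -0.296]
contact_force: [0.4, 0.1, -0.4]
gripper_width: 0.0106
```

Request:
jog_arm(plan=[[[-1, 0, 1.4, 0, 0, 0], [-1, 0, 1.4, 0, 0, 0], [-1, 0, 1.4, 0, 0, 0], [-1, 0, 1.3, 0, -0.001, 0], [-0.8, 0, 1.2, 0, -0.001, 0]]])

```text
time_s: 16.4
tcp_pos: [0.675, 0.1721, 0.2027]
ee_rot: [-0.095, 0.95, -0.029, -0.296]
contact_force: [0.5, 0.2, -0.6]
gripper_width: 0.0107
```

Run:
```python
from h import *
p,r=stat()
rows(p,r,*tool(LUG+[-.004,.002,.0025],DY,0),10)
```

```text
q [ 0.1903  0.8169  1.1726 -0.0046  1.7552 -1.5793] w 0.01071758343040704 F [ 0.5327  0.1521 -0.6148] 
lug [0.5888 0.1547 0.075 ] lip in box mm [-244.2284  308.1809  -50.5342] yaw 0.199 tilt -0.003 roll 0.001
[[-0.12, -0.02, 0.23, -0.0, -0.0, 0.0], [-0.13, -0.01, 0.24, -0.0, -0.001, 0.001], [-0.12, -0.02, 0.23, -0.001, 0.0, 0.0], [-0.13, -0.01, 0.23, 0.0, -0.0, 0.001], [-0.12, -0.02, 0.24, 0.0, -0.001, -0.0]]
[[-0.12, -0.01, 0.23, -0.0, 0.0, 0.0], [-0.13, -0.02, 0.23, -0.0, -0.0, 0.001], [-0.12, -0.01, 0.24, -0.0, -0.0, 0.0], [-0.13, -0.02, 0.23, -0.001, -0.001, 0.0], [-0.12, -0.02, 0.23, 0.0, -0.0, 0.001]]
resid mm [ 0.0289 -0.0396  0.0343] rot 0.00027593004966966744 maxstep 0.27313000567495327 0.001414213562373095
```

Request:
jog_arm(plan=[[[-0.3, 0, 0.5, 0, -0.001, 0], [-0.3, 0, 0.5, 0, -0.001, 0], [-0.3, 0, 0.4, 0, -0.001, 0], [-0.2, 0, 0.3, 0, 0, 0], [-0.2, 0, 0.3, 0, 0, 0]]])

```text
time_s: 16.9
tcp_pos: [0.6746, 0.172, 0.1809]
ee_rot: [-0.095, 0.951, -0.029, -0.293]
contact_force: [0.7, 0.4, -1.3]
gripper_width: 0.0107
```

Request:
jog_arm(plan=[[[-0.1, 0, 0.1, 0, 0, 0], [-0.1, 0, 0.1, 0, 0, 0], [0, 0, 0, 0, 0, 0], [0, 0, 0, 0, 0, 0], [0, 0, 0, 0, 0, 0]]])

```text
time_s: 17.4
tcp_pos: [0.675, 0.172, 0.178]
ee_rot: [-0.095, 0.951, -0.029, -0.294]
contact_force: [-0.1, 0.5, -1.6]
gripper_width: 0.0104
```

Run:
```python
from h import *
import cv2
stat()
im=ctrl.camera("side")[:,:,::-1]; cv2.imwrite(f"pics/side10.png",cv2.resize(im[240:330,240:370],None,fx=6,fy=6))
```

```text
q [ 0.1902  0.8404  1.1886 -0.0046  1.7119 -1.5792] w 0.010434316654176767 F [-0.1122  0.4932 -1.6314] 
lug [0.5892 0.1548 0.05  ] lip in box mm [-243.8147  308.454   -76.0976] yaw 0.199 tilt 0.001 roll 0.001
```

View pics/side10.png

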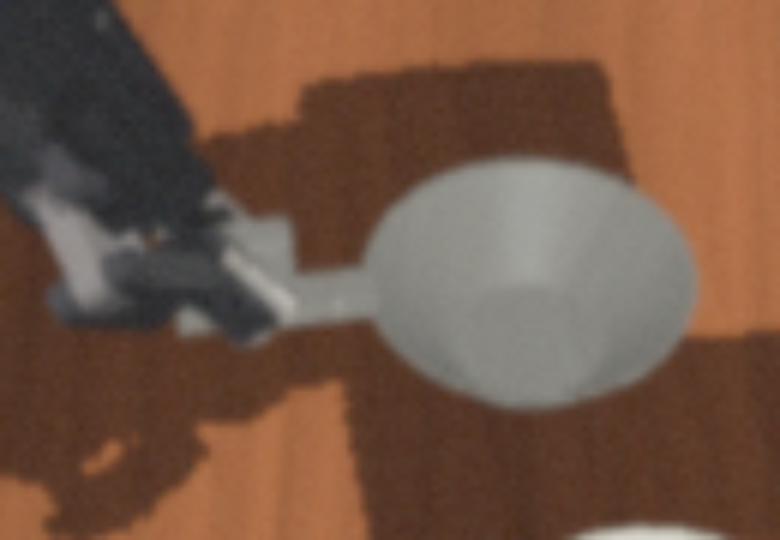

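About 2 mm left to go. I'll lower it in small steps, watching the force.

Request:
jog_arm(plan=[[[-0.06, 0, 0.08, 0, 0, 0], [-0.06, 0, 0.08, 0, 0, 0], [0, 0, 0, 0, 0, 0], [0, 0, 0, 0, 0, 0], [0, 0, 0, 0, 0, 0]]])

```text
time_s: 17.95
tcp_pos: [0.6749, 0.172, 0.1758]
ee_rot: [-0.095, 0.951, -0.029, -0.294]
contact_force: [0.1, 0.4, -1.4]
gripper_width: 0.0108
```

Request:
jog_arm(plan=[[[-0.03, 0, 0.04, 0, 0, 0], [0, 0, 0, 0, 0, 0], [0, 0, 0, 0, 0, 0], [0, 0, 0, 0, 0, 0], [0, 0, 0, 0, 0, 0]]])

```text
time_s: 18.45
tcp_pos: [0.675, 0.172, 0.1756]
ee_rot: [-0.095, 0.951, -0.029, -0.294]
contact_force: [-0.2, 0.0, 2.8]
gripper_width: 0.0107
```

Contact (Fz rose from −1.4 to +2.8 N) at the same height as at the grasp. Releasing and withdrawing.

Request:
jog_arm(plan=[[[0, 0, 0, 0, 0, 0], [0, 0, 0, 0, 0, 0], [0, 0, 0, 0, 0, 0], [0, 0, 0, 0, 0, 0], [0, 0, 0, 0, 0, 0]]], fingers=0.6)

```text
time_s: 18.95
tcp_pos: [0.675, 0.172, 0.1751]
ee_rot: [-0.095, 0.951, -0.029, -0.294]
contact_force: [-0.9, -0.8, 0.3]
gripper_width: 0.0512
```

Request:
jog_arm(plan=[[[0, 0, -0.5, 0, 0, 0], [0, 0, -1, 0, 0, 0], [0, 0, -1.5, 0, 0, 0], [0, 0, -2, 0, 0, 0], [0, 0, -2, 0, 0, 0]]])

```text
time_s: 19.45
tcp_pos: [0.7145, 0.18, 0.2344]
ee_rot: [-0.095, 0.951, -0.029, -0.294]
contact_force: [-0.2, -0.0, -0.9]
gripper_width: 0.0515
```

Request:
jog_arm(plan=[[[0, 0, -2, 0, 0, 0], [0, 0, -2, 0, 0, 0], [0, 0, -2, 0, 0, 0], [0, 0, -1, 0, 0, 0], [0, 0, 0, 0, 0, 0]]])

```text
time_s: 19.95
tcp_pos: [0.7534, 0.1877, 0.2927]
ee_rot: [-0.095, 0.951, -0.029, -0.292]
contact_force: [0.0, 0.2, 0.1]
gripper_width: 0.0514
```

Run:
```python
from h import *
import cv2
stat()
for n in ("wrist","side","scene"):
  im=ctrl.camera(n)[:,:,::-1]; cv2.imwrite(f"pics/{n}11.png",im)
a=cv2.imread("pics/side11.png"); b=cv2.imread("pics/scene11.png")
A=cv2.resize(a[100:310,230:380],None,fx=2.8,fy=2.8); B=cv2.resize(b[190:480,80:400],None,fx=1.2,fy=1.2)
h=max(A.shape[0],B.shape[0]); o=np.zeros((h,A.shape[1]+B.shape[1],3),'uint8'); o[:A.shape[0],:A.shape[1]]=A;o[:B.shape[0],A.shape[1]:]=B
print(o.shape);cv2.imwrite("pics/fin.png",o)
```

```text
q [ 0.1909  0.8529  0.8448 -0.0046  2.0396 -1.58  ] w 0.051431873206678774 F [0.0144 0.182  0.119 ] 
lug [0.6682 0.1706 0.1644] lip in box mm [-178.6248  355.7707   37.8108] yaw 0.199 tilt 0.004 roll 0.001
(588, 804, 3)
```

View pics/fin.png

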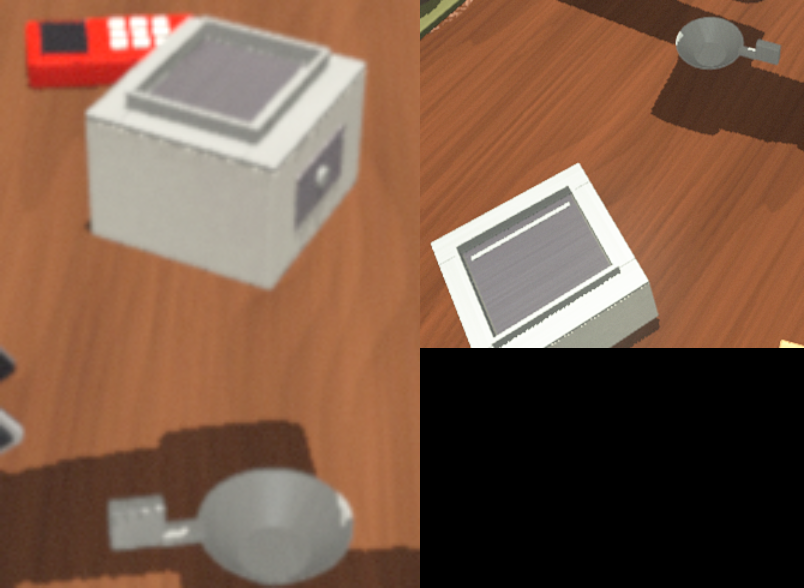

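View pics/wrist11.png

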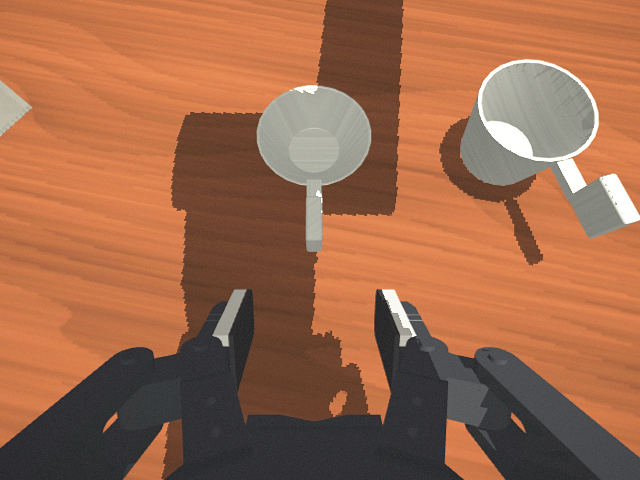

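The dish stands upright and empty, and the flap is level with nothing on it. No heads show on the box top or counter, and the gripper is clear. Handing in.

```bash
python3 -c "
from station import ctrl
print(ctrl.sign_off())"
```

```text
the job is handed in; nothing more can be done
None
```

I emptied the dish into the disposal box, stood it back upright on the counter and handed the job in at about 20 s of the 67 s allowed.

- **Carry and pour:** I gripped the dish by its lug and carried it level to the box. I then lowered its rim about 48 mm below the shut flap's top face while tipping it to 1.35 rad, and drew it out. The razor heads slid out earlier than I planned, at about 1.05–1.08 rad of tilt, with the lip already inside the collar.
- **Final pictures:** They show the flap level with nothing on it, the dish empty and upright near its original spot, no razor heads on the box top or counter, and the gripper well clear.
- **Forces:** Contact readings between moves stayed under about 4 N.

**Not confirmed:**
- I never saw the razor heads inside the box. I infer they are there because they left the dish within the collar and appear nowhere else.
- I didn't measure the flap's angle while it was pressed. I judged it from the rim depth and the flap's small reaction force.
- Joint 5 came close to its limit at the deepest tilt (0.112 against 0.1). That stopped the lip about 7 mm short of the planned depth, and joint 6 also neared its limit there (−2.59 against −2.68).

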